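# Clip the hook probe onto the round can's stud

## Task

Clip the sprung hook probe onto the upright stud of the round can: squeeze the probe's two tabs together so that its hook comes out, set the hook around that stud with the probe flat on the bench, and let go so that the spring draws the stud up against the nose and holds it. Leave the probe lying flat on the bench, gripping the stud by itself, and leave the boot, the connector and the screwdriver where they are.

Things in the scene. Friction and masses are not known exactly. Their poses are not given: they have to be found in the camera images.
- probe: Hook probe: a black and grey squeeze tool lying on the bench, about 0.15 kg. Origin: centre of its base plate's underside, on the bench; x towards the nose, y left, z up. In mm: base plate x -36..36, y -17..17, z 0..7; barrel, then an 18 mm wide nose bar (z 12..29), run forward to a flat end face at x = 85; tops at most z = 30. Two upright tabs stand on it, top z = 78.
- tabs (a point): Point midway between the outer faces of the two tabs at rest, at (0, 0, 58) mm in the probe's frame. Tabs: flat, 26 mm wide (y), 6 mm thick. Front one fixed, outer face x = +30; rear one slides, outer face x = -30 at rest. 60 mm over both at rest, 43 mm squeezed. Grip from above across x, fingers outside both, tips 36 to 60 mm above the base; 20 N or more squeezes fully and carries the probe.
- plunger (a joint): Travel of the sprung plunger (rear tab, side rod and hook together, along the probe's +x), in m: 0 at rest (hook drawn in), 0.017 fully squeezed (hook out). The spring takes 4 N at the start, 10 N at full squeeze, and draws the hook back when let go. With the 8 mm stud held between hook and nose it reads about 0.006 to 0.007.
- probe_nose (a point): Centre of the nose's flat end face, at (85, 0, 20) mm in the probe's frame; axes as the probe's. Gap between this face and the hook's cross bar: 1 mm at rest, 18 mm squeezed, open above and below, so it can be lowered over a stud. Best with the stud's axis 9 mm ahead of this face and on the middle line, which leaves 5 mm to spare fore and aft.
- hook (a point): Middle of the hook's cross bar, at (88.5 + travel, 0, 20) mm in the probe's frame. The hook is a level 5 mm round steel rod, 20 mm above the base: a side rod along the probe's right (y = -14), then the cross bar in front of the nose to y = +14, where a short lip (inner edge y = 11.5) turns back 4 mm.
- round_can: Black round can, 70 mm across (75 at its foot), 62 mm high, fixed to the bench. Origin: centre of its underside; z up. A steel lug, 26 mm wide, 6 mm thick, lies on the bench along the can's own -x, ending at x = -78 mm, and carries the stud at x = -65 mm. The probe fits with its nose pointing along the can's +x, from the stud's free side.
- round_can_stud (a point): Axis of the round can's stud, 20 mm above the bench (the hook's height). The stud is an upright brass post, 8 mm in diameter, its top 36 mm above the bench, with a 14 mm nut at its foot up to 9.5 mm. About 23 mm of free space lies between the stud and the can.
- square_box: A black square module, 70 x 70 x 50 mm, fixed to the bench, with the same lug and stud along its own -x: not the one to clip. Origin: centre of its underside.
- square_box_stud (a point): Axis of the square module's stud, 20 mm above the bench: the wrong one.
- boot: A loose black rubber boot, 52 mm across and 55 mm high, standing by. Origin: centre of its underside.
- connector: A loose grey plastic connector, about 49 x 24 x 24 mm, lying by. Origin: centre of its body's underside.
- screwdriver: A loose screwdriver, 170 mm long, lying along its own x on the robot's side of the bench, between the can and the module.
There are look-alikes about, which are no part of the job. What is shaped like the round_can but orange is not meant. Leave any white look-alike of the probe alone.

How it is judged (in metres and radians):
At the end, for the whole second after the job is handed in: The round can's stud is held between the probe's hook and nose by the spring (plunger travel 4.5 to 9.5 mm, stud axis 0 to 8 mm ahead of the nose face and within 10.5 mm of its middle line), the probe lies flat on the bench (underside within 5 mm of it, tilt under 0.12 rad) and is at rest (value of joint plunger between 0.0045 and 0.0095 m and x of round_can_stud in the frame of probe between 0.085 and 0.093 m and y of round_can_stud in the frame of probe between -0.0105 and 0.0105 m and height (world z) of probe below 0.005 m and angle between probe's own z axis and vertical below 0.12 rad and linear speed of probe below 0.02 m/s); the robot touches nothing.
It fails at once if the boot, the connector or the screwdriver is moved by more than 20 mm (distance of any of boot, connector, screwdriver from where it was at the start of the episode above 0.02 m).
It also fails if it takes over 38 s, if anything falls off the work surface, if the arm or the gripper's body presses on something with over 40 N, if the wrist force passes 120 N, or if a joint passes its speed limit or range.

## Robot

A 6-joint arm with a two-finger parallel gripper is mounted at the origin on the work surface. World frame = base frame: x ahead of the robot, y to its left, z up, the work surface at z = 0. Lengths are in mm, angles in rad, forces in N, time in s.
With the tool pointing down it reaches from about 275 to 1000 mm from the base axis. Payload 8.4 kg.
Tool frame: the origin (TCP) lies at the very end of the fingers, on their centre line; the grasp point (between the pads) lies 19 mm behind it; z points along the fingers, y is the direction in which the jaws open and shut (so a half turn about z gives the same grasp; the last joint's range is limited). The gripper opens to 85 mm and grips with 20 to 120 N. Pads are 22 mm wide; open, the fingers measure 114 mm over their backs; the gripper's body (76 mm by 85 mm) begins 54 mm behind the grasp point. The pads swing forward as they close: fully open they stand 13 mm farther back than shut.
Start: joints at [1.306, 0.353, 1.633, -0, 1.155, -0.002], TCP at [162.364, 603.544, 231.281] pointing down, gripper open.
Joint ranges: [-2.63, 2.63], [-0.92, 2.1], [0.06, 2.66], [-1.3, 4.44], [0, 2.69], [-3.02, 3.02]. Speed limits (rad/s): [2.22, 2.22, 2.79, 3.14, 3.14, 3.14].

## Interface

Orientations are given as [roll, pitch, yaw] about the fixed x, y, z axes, in that order (R = Rz(yaw) Ry(pitch) Rx(roll)).
In Python, from rig import sense, grab_frame, get_calibration, sign_off, boxes_of, trace gives the robot as it stands.
- The arm moves only by the tool servo_tool, never from a script. Its argument "rows" is a list of rows, each a list of 3 entries, a list of its own where there are three numbers: the finger opening in mm, from 0 to 85.4, then the shift along the tool's x, y, z in mm, then the turn, a rotation vector about the tool's x, y, z in degrees. A call has 1 to 8 rows; each row shifts and turns the commanded pose from where the row before left it, along the tool's axes as they then stand; what a row does not reach is not made up. A row lasts 1/8 s, in which the tool goes at most 62.5 mm and 10.7 degrees, less where a joint would pass 70% of its speed; a pose out of reach is approached as far as the arm can. A call is refused whole if a number of a shift passes 62.5 or a number of a turn 10.7, either way. A call with a gripper value outside its range is refused whole. The fingers move at their own pace and stop on an object; "force" is the grip in N (left out, the last holds). Time passes only in rows, so rows that do not move let the fingers close. It gives the time, the measured TCP pose, the force and the opening at its end, in the units of the state.
- sense(): the state, without advancing time (a new reading comes with each control period).
- grab_frame(name): name is "side" or "top" or "wrist"; returns the picture (400x640x3 uint8, blue, green, red); there is no depth.
- get_calibration(name): a dict with "intrinsics" (3x3 intrinsics, pixels), "world_to_cam" (4x4, takes a point from world to camera coordinates). Camera axes: x right, y down, z forward; pixel columns grow to the right and rows downward; lengths in mm; the calibration is good to about 2 mm. A picture is of the moment at which its call begins: read the wrist's pose just before it. get_calibration takes no time and is no camera call; for the wrist camera it gives the pose at the moment of the call.
- sign_off(): hands the job in, once; it reports no verdict.
Trained networks look in the newest picture that a camera, given by its name, has taken for a name from the list of things; names that differ only in an ending like _2 or _b are one class to them, and where a whole thing is asked for, a point or a joint stands for the part that bears it (a point fixed in the world has none). Each returns a list of dicts, best first, with "conf" (0 to 1); they miss things now and then, are a little off and sometimes report something else, mostly with a low value. They report only what shows in the picture. A call takes as long as a camera call. They do not tell look-alikes from the thing itself.
- boxes_of(camera, thing): "centre" ([x, y, z] in mm, in the coordinates of the camera as it stood for that picture, good to about 4 mm: the middle of the surface that is visible of it).
- trace(camera, thing): "mask" (400x640 bool, what is visible of it).
The state is a dict: "clock": time; "qpos": joint angles; "qvel": joint speeds; "joint_efforts": joint torques, N m; "eef_pos": TCP position; "tcp_rot": TCP orientation; "contact_force": force on the tool from outside, world axes, zero at the start; "wrist_torque": the same for the moment, N m; "opening": opening from 0.0 (shut) to 1.0 (fully open).
Only numpy, scipy, OpenCV 4.12 (cv2) and the standard library are available. Lean on these libraries where they do the work, as an engineer would, in place of code of your own. Each camera call takes 0.05 s, during which the arm holds its last target. There are 200 camera calls.

## Working session

There is one attempt and no reset: what is moved stays moved. The work goes in short steps, Python scripts to look and compute and a tool call to move; the robot and the scene stay as the last step left them, time stands still between calls to the robot, and variables do not carry over. Pictures are saved under pics/ and viewed, about 8 in all and at most 12, crops included, and the job is handed in when it is done.

Besides the shell and the picture viewer there is one more tool, called after ">>>" in YAML: its name, and indented under it one key for each argument. servo_tool: Moves the arm, as the interface text tells. Its arguments: {"type":"object","properties":{"rows":{"type":"array","items":{"type":"array"}},"force":{"type":"number"}},"required":["rows"]}

```bash
mkdir -p pics
cat > h.py <<'E'
import numpy as np, cv2
from rig import *
from scipy.spatial.transform import Rotation as R
def ray(cam,uv,z,cal=None):
    c=cal or get_calibration(cam);K=np.array(c["intrinsics"]);T=np.array(c["world_to_cam"])
    d=np.linalg.solve(K,[uv[0],uv[1],1]);Rm=T[:3,:3].T;o=-Rm@T[:3,3];d=Rm@d
    return o+d*(z-o[2])/d[2]
def towld(c,p):
    T=np.array(c["world_to_cam"]);return T[:3,:3].T@(np.array(p)-T[:3,3])
def pix(c,P):
    T=np.array(c["world_to_cam"]);q=np.array(c["intrinsics"])@(T[:3,:3]@np.array(P)+T[:3,3]);return q[:2]/q[2]
E
python3 - <<'E'
from h import *
for cam in ("top","side"):
    im=grab_frame(cam);cv2.imwrite(f"pics/{cam}0.png",im);c=get_calibration(cam)
    for t in ("probe","round_can","square_box","boot","connector","screwdriver"):
        for b in boxes_of(cam,t)[:3]:
            w=towld(c,b["centre"]);print(cam,t,round(b["conf"],2),w.round(),pix(c,w).round())
s=sense();print(s["clock"],s["eef_pos"],s["tcp_rot"],s["opening"])
E
```

```text
top probe 0.71 [599. -34.  27.] [353. 178.]
top probe 0.64 [738.  18.  30.] [335. 131.]
top probe 0.62 [562. -42.  35.] [356. 191.]
top round_can 0.68 [453. 224.  63.] [259. 229.]
top round_can 0.57 [306. 310.  59.] [225. 285.]
top square_box 0.56 [ 461. -230.   48.] [426. 226.]
top square_box 0.2 [446.  31.  19.] [330. 232.]
top boot 0.57 [749. 137.  28.] [294. 127.]
top connector 0.57 [ 760. -151.   17.] [393. 125.]
top screwdriver 0.52 [447.  30.  21.] [331. 232.]
top screwdriver 0.46 [ 461. -225.   49.] [424. 226.]
side probe 0.68 [743.   6.  29.] [421. 217.]
side probe 0.66 [572. -50.  30.] [353. 242.]
side round_can 0.9 [453. 217.  39.] [293. 164.]
side square_box 0.68 [ 461. -239.   52.] [310. 325.]
side boot 0.59 [755. 136.  26.] [411. 180.]
side connector 0.51 [ 751. -154.   22.] [447. 277.]
side screwdriver 0.7 [442.  25.  22.] [293. 223.]
0.7 [162.38141338 603.51972306 231.28322049] [-3.14156594e+00  1.40342793e-05  2.87877414e+00] 1.0060096885570584
```

Run:
```python
from h import *
a=cv2.imread("pics/top0.png")[90:310,200:460];cv2.imwrite("pics/topc.png",cv2.resize(a,None,fx=3,fy=2.7,interpolation=2)[:600] if 0 else cv2.resize(a,(700,592),interpolation=2))
b=cv2.imread("pics/side0.png")[120:370,230:510];cv2.imwrite("pics/sidec.png",cv2.resize(b,(672,600),interpolation=2))
```

```text
(no output)
```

View pics/topc.png

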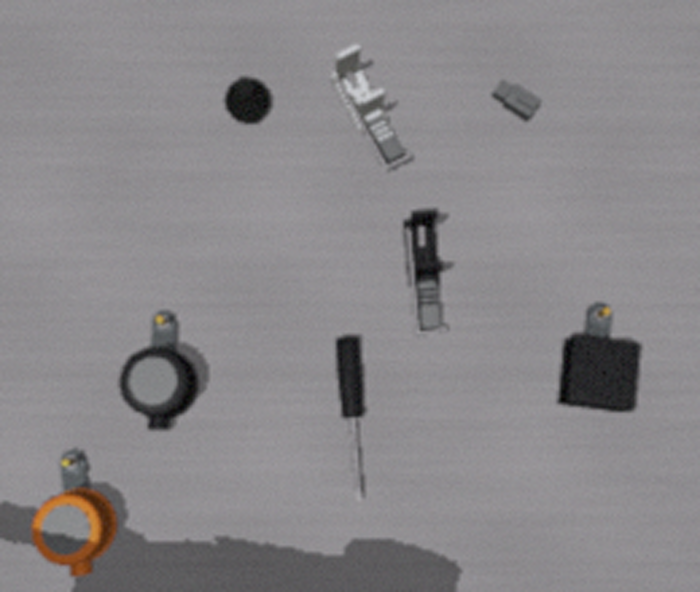

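View pics/sidec.png

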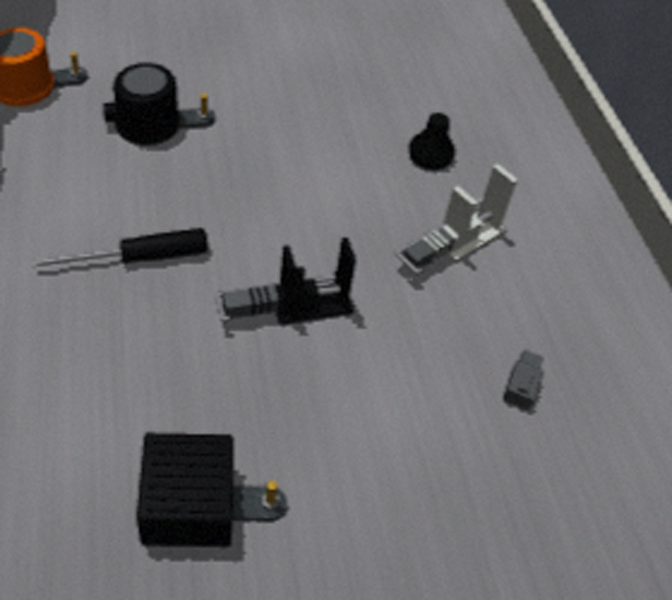

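Black/grey probe: crop (427,270), top px ≈(358,188). It is the one meant, because the other one at px (337,129) is white. The black round can is at px (259,232), with its stud at crop (160,320). The orange can at (228,285) and the square box at (422,228) are the wrong ones. The probe's nose and the can's +x both point towards the robot.

```bash
cat >> h.py <<'E'
def plan(xyz,yaw,n,p0=None,y0=None):
    "rows (tool frame) from commanded/measured pose to xyz, tool down with yaw"
    s=sense();p=np.array(p0 if p0 is not None else s["eef_pos"],float)
    y0=s["tcp_rot"][2] if y0 is None else y0
    Rc=R.from_euler("xyz",s["tcp_rot"]);Rt=R.from_euler("xyz",[np.pi,0,yaw]);rv=(Rc.inv()*Rt).as_rotvec()/n
    d=(np.array(xyz)-p)/n
    for i in range(n):
        print([Rc.inv().apply(d).round(1).tolist(),np.degrees(rv).round(2).tolist()]);Rc=Rc*R.from_rotvec(rv)
E
python3 - <<'E'
from h import *
f=lambda u,v:(200+u/2.692,90+v/2.691)
for n,u,v,z in [("stud top",160,320,36),("can top",152,380,62),("nose end",431,328,29),("base rear",425,213,7),("front tab tipR",452,266,78),("rear tab tipR",446,217,78),("lug end",164,311,6)]:
    print(n,ray("top",f(u,v),z).round(1))
s=sense();c=get_calibration("wrist");T=np.linalg.inv(c["world_to_cam"]);Rt=R.from_euler("xyz",s["tcp_rot"]).as_matrix()
print("cam in tool",(Rt.T@(T[:3,3]-s["eef_pos"])).round(1),(Rt.T@T[:3,:3]).round(2),c["intrinsics"])
plan([500,190,230],np.pi/2+.3,8)
E
```

```text
stud top [509.7 228.3  36. ]
can top [446.4 230.3  62. ]
nose end [502.7 -52.2  29. ]
base rear [629.7 -49.3   7. ]
front tab tipR [559.8 -69.4  78. ]
rear tab tipR [609.9 -64.1  78. ]
lug end [522.8 229.4   6. ]
cam in tool [  67.2    1.1 -142.3] [[-0.   -0.97 -0.26]
 [ 1.   -0.   -0.  ]
 [ 0.   -0.26  0.97]] [[360.80876573   0.         323.32048313]
 [  0.         360.80876573 197.83613642]
 [  0.           0.           1.        ]]
[[-54.2, -39.0, 0.2], [-0.0, 0.0, 7.22]]
[[-58.6, -31.8, 0.2], [-0.0, 0.0, 7.22]]
[[-62.2, -24.2, 0.2], [-0.0, 0.0, 7.22]]
[[-64.7, -16.2, 0.2], [-0.0, 0.0, 7.22]]
[[-66.3, -7.9, 0.2], [-0.0, 0.0, 7.22]]
[[-66.7, 0.4, 0.2], [-0.0, 0.0, 7.22]]
[[-66.1, 8.8, 0.2], [-0.0, 0.0, 7.22]]
[[-64.5, 17.1, 0.2], [-0.0, 0.0, 7.22]]
```

Run:
```python
from h import *
plan([505,215,160],np.pi/2,10)
```

```text
[[-43.2, -28.6, 7.1], [-0.0, 0.0, 7.49]]
[[-46.5, -22.7, 7.1], [-0.0, 0.0, 7.49]]
[[-49.1, -16.5, 7.1], [-0.0, 0.0, 7.49]]
[[-50.8, -9.9, 7.1], [-0.0, 0.0, 7.49]]
[[-51.7, -3.2, 7.1], [-0.0, 0.0, 7.49]]
[[-51.7, 3.6, 7.1], [-0.0, 0.0, 7.49]]
[[-50.8, 10.3, 7.1], [-0.0, 0.0, 7.49]]
[[-49.0, 16.8, 7.1], [-0.0, 0.0, 7.49]]
[[-46.4, 23.0, 7.1], [-0.0, 0.0, 7.49]]
[[-43.0, 28.9, 7.1], [-0.0, 0.0, 7.49]]
```

>>> servo_tool:
  rows:
    - [85, [-43, -29, 7], [0, 0, 7.5]]
    - [85, [-46.5, -23, 7], [0, 0, 7.5]]
    - [85, [-49, -16.5, 7], [0, 0, 7.5]]
    - [85, [-51, -10, 7], [0, 0, 7.5]]
    - [85, [-52, -3, 7], [0, 0, 7.5]]
    - [85, [-52, 3.5, 7], [0, 0, 7.5]]
    - [85, [-51, 10, 7], [0, 0, 7.5]]
    - [85, [-49, 17, 7], [0, 0, 7.5]]

```text
clock: 1.7
eef_pos: [437.6, 290.1, 175.3]
tcp_rot: [3.141, -0.0, 1.827]
contact_force: [0.2, 0.3, -0.2]
opening: 0.997
```

>>> servo_tool:
  rows:
    - [85, [-46.5, 23, 7], [0, 0, 7.5]]
    - [85, [-43, 29, 7], [0, 0, 7.5]]
    - [85, [0, 0, 0], [0, 0, 0]]
    - [85, [0, 0, 0], [0, 0, 0]]

```text
clock: 2.2
eef_pos: [504.9, 213.5, 161.2]
tcp_rot: [-3.141, -0.0, 1.57]
contact_force: [0.3, 0.4, 0.3]
opening: 0.994
```

Run:
```python
from h import *
c=get_calibration("wrist");im=grab_frame("wrist");cv2.imwrite("pics/w1.png",im)
for t in ("round_can_stud","round_can","probe"):
    for b in boxes_of("wrist",t)[:2]:
        w=towld(c,b["centre"]);print(t,round(b["conf"],2),w.round(1),pix(c,w).round())
np.save("c1.npy",c,allow_pickle=True)
s=sense();print(s["clock"],s["eef_pos"],s["tcp_rot"])
```

```text
round_can_stud 0.72 [452.6 237.8  64.5] [247. 167.]
round_can_stud 0.71 [325.2 309.2  44.1] [58. 57.]
round_can 0.89 [451.3 235.   58.6] [247. 169.]
round_can 0.72 [329.4 313.1  45.1] [62. 51.]
2.4 [504.49347527 214.40032656 161.49182329] [ 3.14143803e+00 -1.78509948e-04  1.57167015e+00]
```

View pics/w1.png

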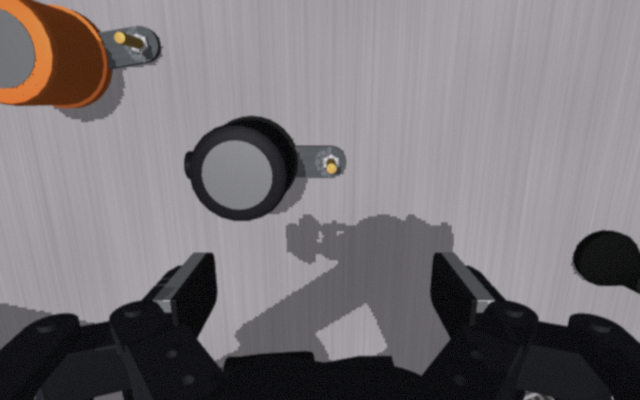

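The wrist view shows the black can with its lid centre at (237,174). Its brass stud top is at (331,169), and its lug end is at (347,160). The orange can is at top left. I'll compute the stud position and lug direction from this.

Run:
```python
from h import *
c=np.load("c1.npy",allow_pickle=True).item();im=cv2.imread("pics/w1.png")
hsv=cv2.cvtColor(im,cv2.COLOR_BGR2HSV);m=((hsv[...,0]>12)&(hsv[...,0]<32)&(hsv[...,1]>120)&(hsv[...,2]>90));m[:, :290]=0;m[:,370:]=0;m[220:]=0
v,u=np.nonzero(m);print(len(u),u.min(),u.max(),v.min(),v.max())
print("stud top(lower end)",ray("w",(np.mean(u[v>=v.max()-5]),v.max()-4),36,c).round(1), "mid-centroid z~22",ray("w",(u.mean(),v.mean()),23,c).round(1))
g=cv2.cvtColor(im[100:235,170:310],cv2.COLOR_BGR2GRAY)
lid=cv2.inRange(g,90,140);n,l,st,ce=cv2.connectedComponentsWithStats(lid)
k=l[174-100,237-170];print("lid",st[k],ce[k]+[170,100],ray("w",ce[k]+[170,100],62,c).round(1))
print("lug end",ray("w",(347,161),6,c).round(1))
print(cv2.imwrite("pics/w1c.png",cv2.resize(im[120:220,180:360],None,fx=4,fy=4,interpolation=2)))
plan([575,-30,190],np.pi/2,8)
```

```text
87 327 336 160 172
stud top(lower end) [510.1 231.6  36. ] mid-centroid z~22 [510.1 230.   23. ]
lid [  32   40   70   70 3805] [236.54743758 174.49513798] [444.8 232.   62. ]
lug end [523.6 231.9   6. ]
True
[[-30.6, 8.8, -3.6], [0.0, -0.0, 0.01]]
[[-30.6, 8.8, -3.6], [0.0, -0.0, 0.01]]
[[-30.6, 8.8, -3.6], [0.0, -0.0, 0.01]]
[[-30.6, 8.8, -3.6], [0.0, -0.0, 0.01]]
[[-30.6, 8.8, -3.6], [0.0, -0.0, 0.01]]
[[-30.6, 8.8, -3.6], [0.0, -0.0, 0.01]]
[[-30.6, 8.8, -3.6], [0.0, -0.0, 0.01]]
[[-30.6, 8.8, -3.6], [0.0, -0.0, 0.01]]
```

View pics/w1c.png

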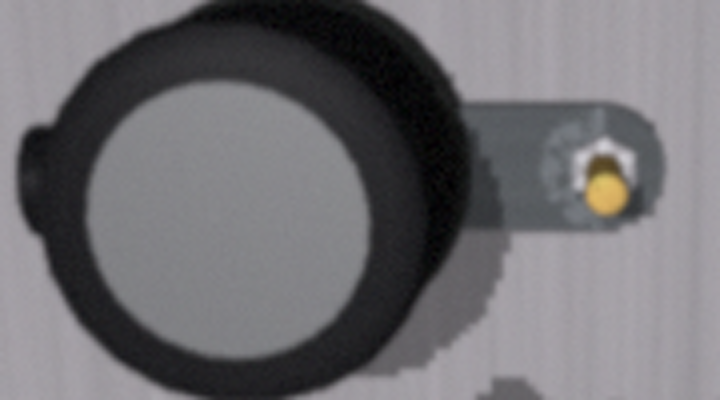

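>>> servo_tool:
  rows:
    - [85, [-30, 9, -4], [0, 0, 0]]
    - [85, [-30, 9, -4], [0, 0, 0]]
    - [85, [-30, 9, -4], [0, 0, 0]]
    - [85, [-30, 9, -4], [0, 0, 0]]
    - [85, [-30, 9, -4], [0, 0, 0]]
    - [85, [-30, 9, -4], [0, 0, 0]]
    - [85, [-30, 9, -4], [0, 0, 0]]
    - [85, [-30, 9, -4], [0, 0, 0]]

```text
clock: 3.4
eef_pos: [576.9, -26.6, 193.6]
tcp_rot: [3.141, -0.0, 1.572]
contact_force: [-0.1, -0.4, -0.3]
opening: 0.994
```

>>> servo_tool:
  rows:
    - [85, [0, 0, 0], [0, 0, 0]]
    - [85, [0, 0, 0], [0, 0, 0]]

```text
clock: 3.65
eef_pos: [576.4, -25.6, 193.2]
tcp_rot: [-3.141, -0.0, 1.57]
contact_force: [0.1, -0.1, 0.2]
opening: 0.996
```

Run:
```python
from h import *
c=get_calibration("wrist");im=grab_frame("wrist");cv2.imwrite("pics/w2.png",im)
for t in ("probe",):
    for b in boxes_of("wrist",t)[:2]:
        w=towld(c,b["centre"]);print(t,round(b["conf"],2),w.round(1),pix(c,w).round())
np.save("c2.npy",c,allow_pickle=True)
s=sense();print(s["clock"],s["eef_pos"],s["tcp_rot"])
```

```text
probe 0.98 [736.   19.6  27.1] [514. 127.]
probe 0.88 [563.1 -38.5  26.6] [309. 194.]
3.75 [576.3749279  -25.37689147 193.167812  ] [-3.14118234e+00 -2.79229795e-04  1.57110565e+00]
```

View pics/w2.png

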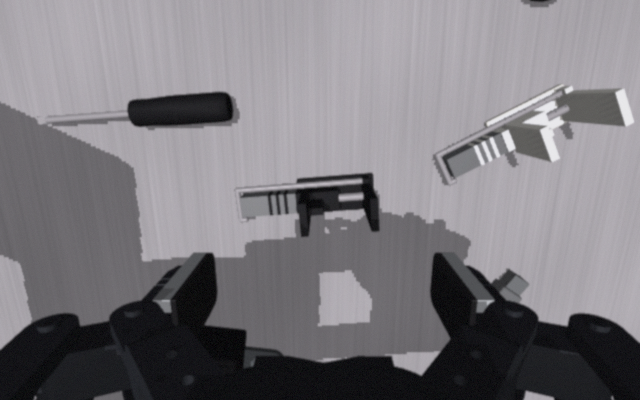

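The black probe is centred near (310,195), with its nose and hook at left (238,190)–(241,220). The side rod runs along the upper edge, and its tabs lean downwards. The white look-alike is at right (530,130). Next I'll overlay the model on this picture to refine the pose.

```bash
cat > ov.py <<'E'
from h import *
def lines(x,y,yaw,t=0,z=0):
    P=lambda q:np.array([x,y,z])+R.from_euler("z",yaw).apply(q)
    L=[[(98.5-10+t-0,-14,20),(88.5+t,14,20),(84.5+t,14,20)],[(88.5+t,-14,20),(0,-14,20)]]
    L.append([(85,-9,29),(85,9,29),(60,9,29),(60,-9,29),(85,-9,29)])
    L.append([(36,-17,7),(36,17,7),(-36,17,7),(-36,-17,7),(36,-17,7)])
    for a,b in((30,24),(-30+t,-24+t)):L.append([(a,-13,78),(a,13,78),(b,13,78),(b,-13,78),(a,-13,78)])
    return [[P(q) for q in l] for l in L]
def draw(im,c,pose,f,x0,y0,x1,y1,name,t=0,z=0):
    a=cv2.resize(im[y0:y1,x0:x1],None,fx=f,fy=f,interpolation=2)
    for l in lines(*pose,t=t,z=z):
        p=np.array([(pix(c,q)-[x0,y0]+.5)*f for q in l]);cv2.polylines(a,[np.round(p).astype(int)],False,(0,0,255),1)
    cv2.imwrite(name,a)
E
python3 - <<'E'
from ov import *
c=np.load("c2.npy",allow_pickle=True).item();im=cv2.imread("pics/w2.png")
a,b=ray("w",(238,189),20,c),ray("w",(242,220),20,c);print(a,b)
r=ray("w",(360,181),20,c);print("rod",a,r,np.degrees(np.arctan2(*(a-r)[1::-1])))
for u in((374,174),(379,230),(302,234)):print(ray("w",u,78 if u[1]>200 else 7,c))
ang=np.arctan2(*(a-r)[1::-1]);d=np.array([np.cos(ang),np.sin(ang)]);l=np.array([-d[1],d[0]])
o=a[:2]-88.5*d+14*l;print(o,ang)
np.save("pose.npy",[*o,ang]);draw(im,c,(*o,ang),4,215,145,400,255,"pics/w2o.png")
E
```

```text
[498.60073873 -35.3774455   20.        ] [500.43186418 -64.7876853   20.        ]
rod [498.60073873 -35.3774455   20.        ] [608.24146079 -28.10998022  20.        ] -176.20773325383323
[622.37468659 -24.36895224   7.        ]
[617.65937045 -53.24396926  78.        ]
[559.26266544 -56.42968043  78.        ]
[587.83290867 -43.49346968] -3.075405112755291
```

View pics/w2o.png

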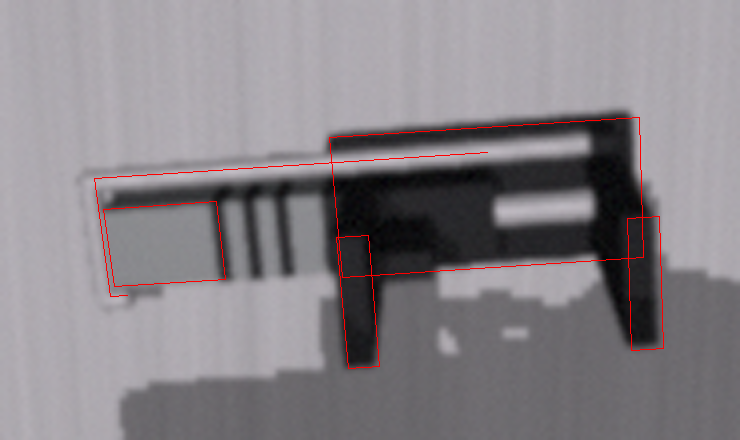

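Run:
```python
from h import *
plan([582,-43.3,41],1.637,6)
```

```text
[[-3.0, 0.9, 25.4], [-0.0, -0.0, -0.63]]
[[-3.0, 0.9, 25.4], [-0.0, -0.0, -0.63]]
[[-3.0, 0.9, 25.4], [-0.0, -0.0, -0.63]]
[[-3.0, 0.8, 25.4], [-0.0, -0.0, -0.63]]
[[-3.0, 0.8, 25.4], [-0.0, -0.0, -0.63]]
[[-3.0, 0.8, 25.4], [-0.0, -0.0, -0.63]]
```

>>> servo_tool:
  rows:
    - [85, [-6, 1.8, 20], [0, 0, -1.26]]
    - [85, [-6, 1.8, 20], [0, 0, -1.26]]
    - [85, [-6, 1.6, 20], [0, 0, -1.26]]
    - [85, [0, 0, 30], [0, 0, 0]]
    - [85, [0, 0, 32], [0, 0, 0]]
    - [85, [0, 0, 30], [0, 0, 0]]
    - [85, [0, 0, 0], [0, 0, 0]]
    - [85, [0, 0, 0], [0, 0, 0]]

```text
clock: 4.75
eef_pos: [582.9, -43.9, 42.2]
tcp_rot: [3.141, 0.0, 1.636]
contact_force: [0.4, 0.4, 0.0]
opening: 0.992
```

>>> servo_tool:
  rows:
    - [60, [0, 0, 0], [0, 0, 0]]
    - [45, [0, 0, 0], [0, 0, 0]]
    - [30, [0, 0, 0], [0, 0, 0]]
    - [30, [0, 0, 0], [0, 0, 0]]
    - [30, [0, 0, 0], [0, 0, 0]]
    - [30, [0, 0, 0], [0, 0, 0]]
    - [30, [0, 0, 0], [0, 0, 0]]
    - [30, [0, 0, 0], [0, 0, 0]]
  force: 40

```text
clock: 5.75
eef_pos: [581.5, -44.6, 43.1]
tcp_rot: [-3.14, -0.0, 1.636]
contact_force: [-9.1, -0.5, 18.4]
opening: 0.49
```

>>> servo_tool:
  rows:
    - [30, [0, 0, -12], [0, 0, 0]]
    - [30, [0, 0, -24], [0, 0, 0]]
    - [30, [0, 0, -24], [0, 0, 0]]
    - [30, [0, 0, 0], [0, 0, 0]]
    - [30, [0, 0, 0], [0, 0, 0]]

```text
clock: 6.38
eef_pos: [582.1, -44.4, 100.9]
tcp_rot: [-3.141, -0.0, 1.636]
contact_force: [-0.3, -0.2, -1.2]
opening: 0.483
```

Run:
```python
from h import *
s=sense();print(s["eef_pos"],s["contact_force"],s["opening"])
plan([595.5,231.5,s["eef_pos"][2]],np.pi/2,8)
```

```text
[582.05612275 -44.4399866  100.88912039] [-0.30486651 -0.15270721 -1.18744217] 0.48324391874573586
[[34.3, 3.9, 0.0], [-0.0, -0.0, 0.47]]
[[34.3, 3.6, 0.0], [-0.0, -0.0, 0.47]]
[[34.4, 3.4, 0.0], [-0.0, -0.0, 0.47]]
[[34.4, 3.1, 0.0], [-0.0, -0.0, 0.47]]
[[34.4, 2.8, 0.0], [-0.0, -0.0, 0.47]]
[[34.4, 2.5, 0.0], [-0.0, -0.0, 0.47]]
[[34.5, 2.2, 0.0], [-0.0, -0.0, 0.47]]
[[34.5, 2.0, 0.0], [-0.0, -0.0, 0.47]]
```

Carrying the probe (−1.2 N, about its weight).

>>> servo_tool:
  rows:
    - [30, [17, 2, 0], [0, 0, 0.24]]
    - [30, [34.3, 3.8, 0], [0, 0, 0.47]]
    - [30, [34.4, 3.5, 0], [0, 0, 0.47]]
    - [30, [34.4, 3.2, 0], [0, 0, 0.47]]
    - [30, [34.4, 2.9, 0], [0, 0, 0.47]]
    - [30, [34.4, 2.6, 0], [0, 0, 0.47]]
    - [30, [34.5, 2.3, 0], [0, 0, 0.47]]
    - [30, [34.5, 2.1, 0], [0, 0, 0.47]]

```text
clock: 7.38
eef_pos: [594.0, 216.2, 100.2]
tcp_rot: [-3.14, 0.0, 1.574]
contact_force: [0.1, 0.6, -1.4]
opening: 0.489
```

>>> servo_tool:
  rows:
    - [30, [17, 1, 0], [0, 0, 0.24]]
    - [30, [0, 0, 0], [0, 0, 0]]
    - [30, [0, 0, 0], [0, 0, 0]]

```text
clock: 7.75
eef_pos: [595.5, 230.3, 100.9]
tcp_rot: [-3.141, 0.001, 1.57]
contact_force: [0.5, -0.1, -1.8]
opening: 0.487
```

Run:
```python
from ov import *
c=get_calibration("wrist");im=grab_frame("wrist");cv2.imwrite("pics/w3.png",im);np.save("c3.npy",c,allow_pickle=True)
s=sense();p=s["eef_pos"];print(s["clock"],p,s["tcp_rot"],s["opening"])
pose=(p[0]+8.5,p[1],np.pi+s["tcp_rot"][2]-np.pi/2);z=p[2]-42.5;print(pose,z)
for q in ((510.1,231.5,36),(510.1,231.5,20)):print(pix(c,q))
cv2.circle
im2=im.copy()
draw(im2,c,pose,2,140,20,500,300,"pics/w3o.png",t=.017*1000,z=z)
```

```text
7.8 [595.60147265 230.05134958 101.00272362] [-3.14085925e+00  5.60541766e-04  1.56929701e+00] 0.48918958368564447
(np.float64(604.1014726468395), np.float64(230.0513495810511), np.float64(3.140093333571003)) 58.50272361864684
[183.10806791 214.01168895]
[192.44694659 206.42704381]
```

View pics/w3o.png

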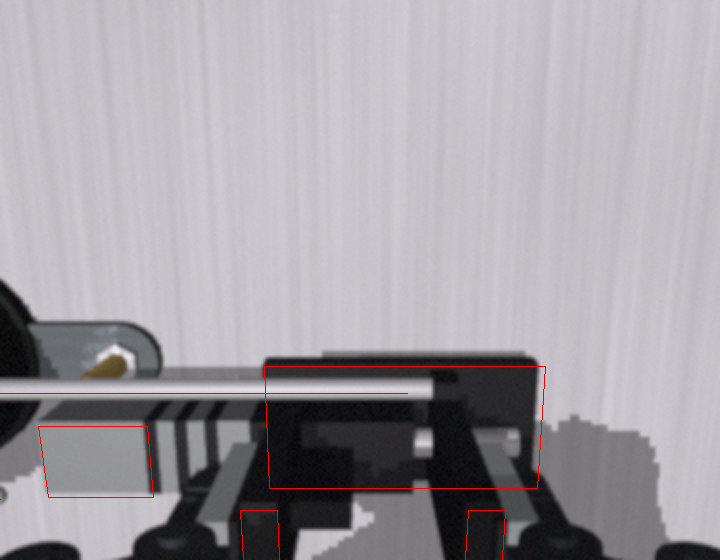

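>>> servo_tool:
  rows:
    - [30, [0, 0, 15], [0, 0, 0]]
    - [30, [0, 0, 15], [0, 0, 0]]
    - [30, [0, 0, 0], [0, 0, 0]]
    - [30, [0, 0, 0], [0, 0, 0]]

```text
clock: 8.3
eef_pos: [595.9, 231.0, 71.0]
tcp_rot: [-3.141, 0.0, 1.57]
contact_force: [0.4, 0.0, -0.7]
opening: 0.486
```

Run:
```python
from ov import *
c=get_calibration("wrist");im=grab_frame("wrist");cv2.imwrite("pics/w4.png",im);np.save("c4.npy",c,allow_pickle=True)
s=sense();p=s["eef_pos"];print(s["clock"],p,s["tcp_rot"],s["opening"])
pose=(p[0]+8.5,p[1]+1.3,np.pi+s["tcp_rot"][2]-np.pi/2);z=p[2]-42.5;print(pose,z)
a,b=[tuple(np.round(pix(c,(510.1,231.5,h))).astype(int)) for h in(36,10)];print(a,b)
draw(im,c,pose,3,80,140,330,300,"pics/w4o.png",t=17,z=z)
```

```text
8.35 [596.10125876 231.14928988  71.36795242] [ 3.14140991e+00 -5.65721225e-05  1.56986900e+00] 0.4836662020817373
(np.float64(604.6012587587845), np.float64(232.44928987979048), np.float64(3.140665322960154)) 28.867952416121256
(np.int64(161), np.int64(233)) (np.int64(180), np.int64(217))
```

View pics/w4o.png

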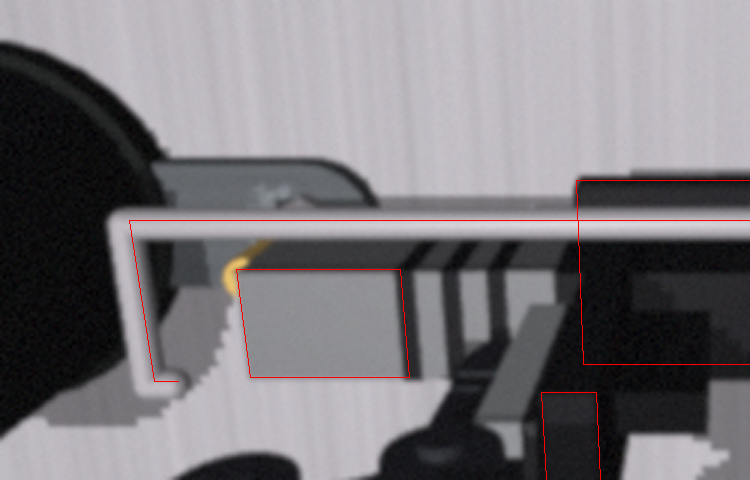

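Pose overlay fits: nose face about 9.5 mm from the stud axis, lateral offset about 1 mm, and the stud top at (161,233) as predicted. Lowering now.

>>> servo_tool:
  rows:
    - [30, [-0.5, 0, 7], [0, 0, 0]]
    - [30, [0, 0, 7], [0, 0, 0]]
    - [30, [0, 0, 7], [0, 0, 0]]
    - [30, [0, 0, 5], [0, 0, 0]]
    - [30, [0, 0, 1], [0, 0, 0]]
    - [30, [0, 0, 0], [0, 0, 0]]
    - [30, [0, 0, 0], [0, 0, 0]]

```text
clock: 9.22
eef_pos: [596.1, 230.7, 44.5]
tcp_rot: [3.141, -0.0, 1.57]
contact_force: [-0.7, -0.1, -1.7]
opening: 0.484
```

>>> servo_tool:
  rows:
    - [30, [0, 0, 1], [0, 0, 0]]
    - [30, [0, 0, 0.7], [0, 0, 0]]
    - [30, [0, 0, 0], [0, 0, 0]]
    - [30, [0, 0, 0], [0, 0, 0]]

```text
clock: 9.72
eef_pos: [596.1, 230.8, 43.4]
tcp_rot: [3.141, -0.0, 1.57]
contact_force: [-2.5, -1.2, 5.1]
opening: 0.481
```

Run:
```python
from ov import *
im=grab_frame("wrist");cv2.imwrite("pics/w5.png",im)
cv2.imwrite("pics/w5o.png",cv2.resize(im[140:300,80:330],None,fx=3,fy=3,interpolation=2))
```

```text
(no output)
```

View pics/w5o.png

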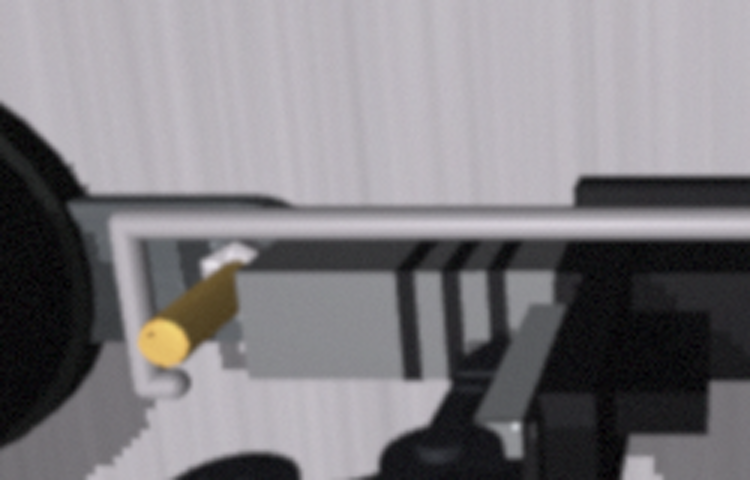

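The stud stands inside the hook, between the nose face (crop x≈240) and the cross bar (x≈130). I'll release it gradually.

>>> servo_tool:
  rows:
    - [46, [0, 0, 0], [0, 0, 0]]
    - [50, [0, 0, 0], [0, 0, 0]]
    - [54, [0, 0, 0], [0, 0, 0]]
    - [60, [0, 0, 0], [0, 0, 0]]
    - [70, [0, 0, 0], [0, 0, 0]]
    - [85, [0, 0, 0], [0, 0, 0]]
    - [85, [0, 0, 0], [0, 0, 0]]
    - [85, [0, 0, 0], [0, 0, 0]]

```text
clock: 10.78
eef_pos: [595.8, 230.7, 42.6]
tcp_rot: [-3.142, 0.0, 1.57]
contact_force: [-0.4, 0.2, -0.3]
opening: 0.998
```

>>> servo_tool:
  rows:
    - [85, [0, 0, -10], [0, 0, 0]]
    - [85, [0, 0, -20], [0, 0, 0]]
    - [85, [0, 0, -30], [0, 0, 0]]
    - [85, [0, 0, -30], [0, 0, 0]]
    - [85, [0, 0, -30], [0, 0, 0]]
    - [85, [0, 0, 0], [0, 0, 0]]
    - [85, [0, 0, 0], [0, 0, 0]]

```text
clock: 11.65
eef_pos: [595.7, 230.6, 163.0]
tcp_rot: [3.141, -0.0, 1.57]
contact_force: [0.7, 0.7, -0.6]
opening: 0.995
```

Run:
```python
from ov import *
c=get_calibration("wrist");im=grab_frame("wrist");np.save("c6.npy",c,allow_pickle=True)
s=sense();print(s["clock"],s["eef_pos"],s["contact_force"])
cv2.imwrite("pics/w6.png",im)
draw(im,c,(510.1+89,231.8,np.pi),3,170,130,420,290,"pics/w6o.png",t=6.5)
```

```text
11.7 [595.39914298 230.42646187 162.25519102] [-0.0713616   0.40310553 -0.78625107]
```

View pics/w6o.png

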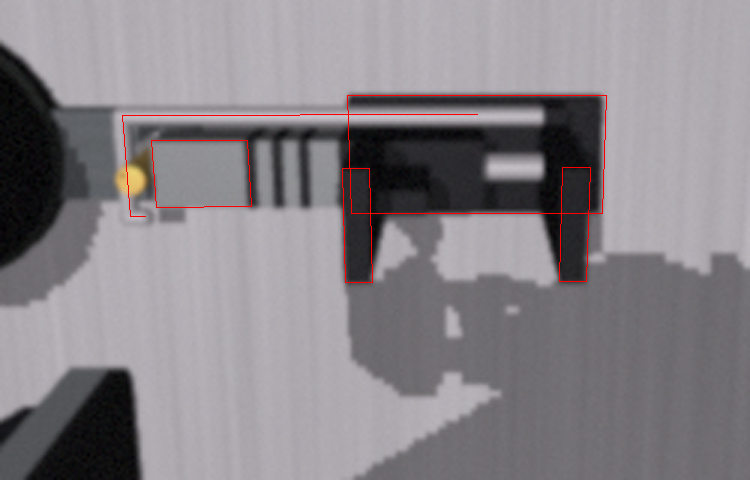

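The overlay for stud-held travel (6.5 mm, stud 4 mm ahead of the nose) fits the picture within about 2 mm. The probe is flat and the gripper is clear, so I'm handing in.

```bash
python3 -c "
from rig import sign_off
print(sign_off())"
```

```text
the job is handed in; nothing more can be done
None
```

The probe is clipped onto the black round can's stud and lies flat on the bench, holding by its own spring. I handed the job in at about 11.7 s of the 38 s allowed; no verdict is given.

- **What I did:** I gripped the black/grey probe by its tabs at 40 N, which squeezed it fully. I carried it over, lowered it around the stud until it touched the bench, opened the fingers in steps and lifted clear.
- **Last check of the clip:** In the last wrist picture the probe model fits to about 2 mm. It was drawn with 6.5 mm plunger travel and the stud axis 4 mm ahead of the nose, near its middle line. This is a visual fit; I had no direct reading of the plunger.
- **Robot clear:** The gripper was open about 120 mm above the probe, with under 1 N on the wrist.
- **Other objects:** I did not measure the boot, connector or screwdriver again at the end, but the path stayed away from them. No check failed or disagreed.

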